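# Lock the microscope boom: tighten the capstan nut with the tommy bar

### The job

Take the thin steel tommy bar from the tool rest and use it in the nut's holes, one hole after the next, to turn the ring nut on the microscope's pillar clockwise (seen from above) until it is down on the hub and firmly tight: a push of about 8 N at the middle of the bar, square to it, well short of 12 N. Turn the nut with the bar only, do not force the bar or swing the microscope aside, then lay the bar back in its own place on the rest and let go, leaving the other tools there undisturbed.

Things in the scene. Friction and masses are not known exactly. Their poses are not given: they have to be found in the camera images.
- nut: Steel capstan ring nut near the top of the stand's upright pillar, about 0.21 m up. Origin on the vertical pillar axis at the height of its holes. Six square bosses, 24 mm wide and high, stand out at 60 degree steps, the first along +x; each has a level radial blind hole, 13.2 mm square, its bottom 20 mm from the axis, its mouth at 45 mm, flared to 21 mm at 52 mm. The pillar ends 18-20 mm above the nut.
- hole (a point): Mouth of the hole in the first boss (45 mm from the axis); axes as the nut's. Thread: clockwise from above lowers the nut 6 mm per turn. It starts 1.1 to 2.0 mm above the hub (1.1 to 2.1 rad of turning, too fine to read from poses). Free, it takes 1 to 2 N of push at 95 mm from the axis (0.15 N m); once on the hub this rises steadily; firmly tight is 0.5 to 0.8 N m. It stays where left.
- boom: Microscope boom: a painted hub 64 mm square, 60 mm high, round the pillar under the nut, a 20 mm steel bar leaving it along +y, its centre 40 mm below the hub's top, and the microscope head 0.22 to 0.39 m out, up to 0.12 m above the hub's top. Origin: on the pillar axis at the hub's top face. Swivels about the pillar with stiff friction; must stay where it points.
- objective (a point): Centre of the microscope's lower lens end, about 0.30 m out along the boom.
- bar_mid (a point): Middle of the tommy bar: plain straight round steel bar, 10 mm in diameter, 150 mm long, about 90 g, x along it, both ends alike. It lies level across the two notched rails of the tool rest, its middle 33 mm above the bench. The rails are 12 mm thick and stand 50 mm either side of its middle, each notch a right-angled V 24 mm wide; between the rails is only a 5 mm plate.
- bar: The same tommy bar; its origin is its middle, x along it.
- rod_mid (a point): Middle of the riser rod: plain round steel rod, 16 mm in diameter, 160 mm long, in another notch of the rest, 62 or 124 mm from the bar. Too thick for the holes. To be left alone.
- driver_mid (a point): Point on the shaft of a nut driver (8 mm steel shaft, 22 mm black handle at its -x end), midway between the rails, in the third notch. To be left alone.
Mind the look-alikes: they are no part of the job. What is shaped like the bar but pink or red is not meant.

How it is judged:
On the way, in this order (a step that is already met when the one before it is completed fails the run):
1. the bar is seated in one of the nut's holes (distance between bar and nut below 0.108 m and z of bar in the frame of nut between -0.012 and 0.012 m), for 0.1 s.
2. the nut bears firmly on the hub (contact force between nut and boom above 30 N), for 0.2 s.
At the end, for the whole second after the job is handed in: The nut presses on the hub with 30 to 150 N, the bar lies at rest in the notch it came from (its middle within 25 mm of where it started), and the microscope's lens end is within 20 mm of where it was (contact force between nut and boom between 30 and 150 N and distance of bar_mid from where it was at the start of the episode below 0.025 m and linear speed of bar below 0.02 m/s and distance of objective from where it was at the start of the episode below 0.02 m); the robot touches nothing.
It fails at once if the nut was over-tightened (more than 150 N on the hub) (contact force between nut and boom above 150 N).
It fails at once if the bar was forced against the nut (more than 150 N over its contacts with the nut; an 8 N push at its middle makes 40 to 80) (contact force between bar and nut above 150 N).
It fails at once if the nut was turned with the fingers or the arm instead of the bar (contact force between any of the fingers, the arm and nut above 2 N).
It fails at once if the microscope was swung aside (distance of objective from where it was at the start of the episode above 0.02 m).
It fails at once if another tool on the rest was disturbed (distance of any of rod_mid, driver_mid from where it was at the start of the episode above 0.02 m).
It also fails if it takes over 72 s, if anything falls off the work surface, if the arm or the gripper's body presses on something with over 40 N, if the wrist force passes 120 N, or if a joint passes its speed limit or range.

### The arm

A 6-joint arm with a two-finger parallel gripper is mounted at the origin on the work surface. World frame = base frame: x ahead of the robot, y to its left, z up, the work surface at z = 0. Lengths are in m, angles in rad, forces in N, time in s.
With the tool pointing down it reaches from about 0.35 to 0.725 m from the base axis. Payload 4.3 kg.
Tool frame: the origin (TCP) lies on the mounting face of the last link; the fingertips stand 173 mm ahead of it and the grasp point (between the pads) lies 155 mm ahead of it (ctrl.tcp_to_tips is the distance from the TCP to the fingertips, in m); z points along the fingers, y is the line along which they close (so a half turn about z gives the same grasp; the last joint's range is limited). The gripper opens to 85 mm and grips with 20 to 120 N. Pads are 22 mm wide; open, the fingers measure 114 mm over their backs; the gripper's body (76 mm by 85 mm) begins 54 mm behind the grasp point. The pads swing forward as they close: fully open they stand 13 mm farther back than shut.
Start: joints at [-1.348, 0.377, 0.081, 1.274, 0, 1.46], TCP at [0.188, -0.543, 0.405] pointing down, gripper open.
Joint ranges: [-2.72, 2.72], [-0.84, 1.66], [-1.02, 1.22], [-1.77, 2.12], [-1.37, 1.28], [-3.14, 3.14]. Speed limits (rad/s): [2.57, 2.57, 3.14, 3.14, 3.14, 3.14].

### API

Orientations are given as a rotation vector (axis times angle).
In Python, from bench import ctrl gives the robot as it stands.
- The arm moves only by the tool play_rows, never from a script. Its argument "deltas" is a list of rows, each a list of 6 numbers: the shift along the tool's x, y, z in m, then the turn, a rotation vector about the tool's x, y, z in degrees. A call has 1 to 10 rows; each row shifts and turns the commanded pose from where the row before left it, along the tool's axes as they then stand; what a row does not reach is not made up. A row lasts 1/8 s, in which the tool goes at most 62.5 mm and 10.7 degrees, less where a joint would pass 70% of its speed; a pose out of reach is approached as far as the arm can. A call with a gripper value outside its range is refused whole. "jaw" is the opening, from 0 (shut) to 1 (fully open), set as the call begins (left out, the last holds). The fingers move at their own pace and stop on an object; the grip force is fixed at half the most. Time passes only in rows, so rows that do not move let the fingers close. It gives the time, the measured TCP pose, the force, the opening and the grip force at its end, in the units of the state.
- ctrl.observe(): the state, without advancing time (a new reading comes with each control period).
- ctrl.grab_frame(name): name is "scene" or "top" or "wrist"; returns the picture (480x640x3 uint8, blue, green, red); there is no depth.
- ctrl.get_calibration(name): a dict with "vertical_fov" (degrees; the focal length in pixels is half the picture's height over the tangent of half this angle, whatever the lens; pixels are square), "cx", "cy" (the principal point, pixels), "rvec" (rotation vector, rad) and "tvec" (3), from world to camera coordinates, as OpenCV has them. Camera axes: x right, y down, z forward; pixel columns grow to the right and rows downward; lengths in m; the calibration is good to about 2 mm. A picture is of the moment at which its call begins: read the wrist's pose just before it. get_calibration takes no time and is no camera call; for the wrist camera it gives the pose at the moment of the call.
- ctrl.sign_off(): hands the job in; it is judged then, once.
Trained networks look in the newest picture that a camera, given by its name, has taken for a name from the list of things; names that differ only in an ending like _2 or _b are one class to them, and where a whole thing is asked for, a point or a joint stands for the part that bears it (a point fixed in the world has none). Each returns a list of dicts, best first, with "p" (0 to 1); they miss things now and then, are a little off and sometimes report something else, mostly with a low value. They report only what shows in the picture. A call takes as long as a camera call. They do not tell look-alikes from the thing itself.
- ctrl.cut_out(label, camera): "region" (480x640 bool, what is visible of it).
- ctrl.place_of(label, camera): "point" ([x, y, z] in m, in the coordinates of the camera as it stood for that picture, good to about 4 mm: a listed point, or the origin of a listed thing).
The state is a dict: "time": time; "qpos": joint angles; "qvel": joint speeds; "tau": joint torques, N m; "position": TCP position; "tool_rot": TCP orientation; "ft_force": force on the tool from outside, world axes, zero at the start; "moment": the same for the moment, N m; "width": finger opening in m; "grasp_force": force on a finger pad.
Only numpy, scipy, OpenCV 4.12 (cv2) and the standard library are available. Lean on these libraries where they do the work, as an engineer would, in place of code of your own. Each camera call takes 0.05 s, during which the arm holds its last target. There are 200 camera calls.

## Working session

There is one attempt and no reset: what is moved stays moved. The work goes in short steps, Python scripts to look and compute and a tool call to move; the robot and the scene stay as the last step left them, time stands still between calls to the robot, and variables do not carry over. Pictures are saved under pics/ and viewed, at most 10 in all, crops included, and the job is handed in when it is done.

Besides the shell and the picture viewer there is one more tool, called after ">>>" as a command line: name --pt "numbers of a row" for each row, then --argument value for the rest. play_rows: Moves the arm, as the interface text tells. Its arguments: {"type":"object","properties":{"deltas":{"type":"array"},"jaw":{"type":"number"}},"required":["deltas"]}

```bash
ls; mkdir -p pics
cat > h.py <<'E'
import numpy as np, cv2
from scipy.spatial.transform import Rotation as R
from bench import ctrl
def cal(n):
    c=ctrl.get_calibration(n); f=240/np.tan(np.radians(c["vertical_fov"])/2)
    return f,c["cx"],c["cy"],R.from_rotvec(np.ravel(c["rvec"])).as_matrix(),np.ravel(c["tvec"])
def towld(p,c): return c[3].T@(np.asarray(p)-c[4])
def proj(P,c):
    q=c[3]@np.asarray(P)+c[4]; return np.array([c[1]+c[0]*q[0]/q[2],c[2]+c[0]*q[1]/q[2]])
def onplane(uv,z,c):
    d=c[3].T@np.array([(uv[0]-c[1])/c[0],(uv[1]-c[2])/c[0],1]); o=-c[3].T@c[4]
    return o+d*(z-o[2])/d[2]
E
python3 - <<'E'
from h import *
s=ctrl.observe();print(s["time"],s["position"],s["tool_rot"],s["width"])
ims=[]
for n in("scene","top"):
    im=ctrl.grab_frame(n); c=cal(n); cv2.imwrite(f"pics/{n}0.png",im)
    print(n,c[0],c[1:3],-c[3].T@c[4])
    for l in("nut","hole","boom","objective","bar_mid","rod_mid","driver_mid"):
        for d in ctrl.place_of(l,n)[:3]:
            if d["p"]>.2: w=towld(d["point"],c); print(n,l,round(d["p"],2),w.round(4),proj(w,c).round())
print(ctrl.observe()["time"])
E
```

```text
pics
0.0 [ 0.18776955 -0.54316349  0.40377635] [-3.09625370e+00 -5.19935420e-01  1.91708825e-04] 0.08509556335127928
scene 543.3751881361991 (319.84865538169163, 235.41510884555407) [ 1.53760993 -0.53333716  0.89479759]
scene nut 0.6 [0.6201 0.0674 0.2102] [389. 228.]
scene hole 0.69 [0.6667 0.061  0.2089] [397. 239.]
scene boom 0.83 [0.6214 0.0675 0.2006] [389. 232.]
scene objective 0.87 [0.5222 0.3495 0.1084] [457. 219.]
scene objective 0.42 [ 0.4912 -0.4095  0.0333] [186. 307.]
scene bar_mid 0.69 [ 0.5744 -0.1344  0.0091] [304. 305.]
scene bar_mid 0.65 [ 0.318  -0.5122  0.0087] [133. 285.]
scene bar_mid 0.64 [ 0.2732 -0.2458  0.0059] [227. 253.]
scene rod_mid 0.54 [ 0.5178 -0.2894  0.0374] [237. 299.]
scene rod_mid 0.45 [0.6187 0.0656 0.1976] [388. 232.]
scene driver_mid 0.57 [ 0.4923 -0.4082  0.0331] [186. 307.]
top 565.8406506228854 (323.4714016420637, 241.42347521570235) [ 0.39955636 -0.079193    1.36709657]
top nut 0.83 [0.6181 0.0613 0.2116] [273. 169.]
top hole 0.66 [0.6625 0.0603 0.2093] [273. 148.]
top objective 0.68 [0.5237 0.3553 0.0984] [149. 219.]
top bar_mid 0.85 [ 0.2742 -0.2475  0.003 ] [410. 328.]
top bar_mid 0.66 [ 0.5754 -0.138   0.0092] [365. 202.]
top bar_mid 0.49 [ 0.5063 -0.3511  0.0345] [456. 230.]
top rod_mid 0.96 [ 0.5156 -0.2901  0.0416] [430. 226.]
top driver_mid 0.88 [ 0.4938 -0.4102  0.0348] [482. 236.]
0.8
```

View pics/scene0.png

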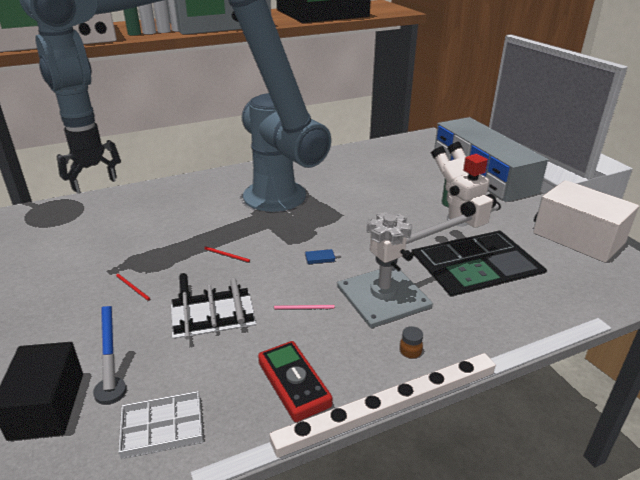

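View pics/top0.png

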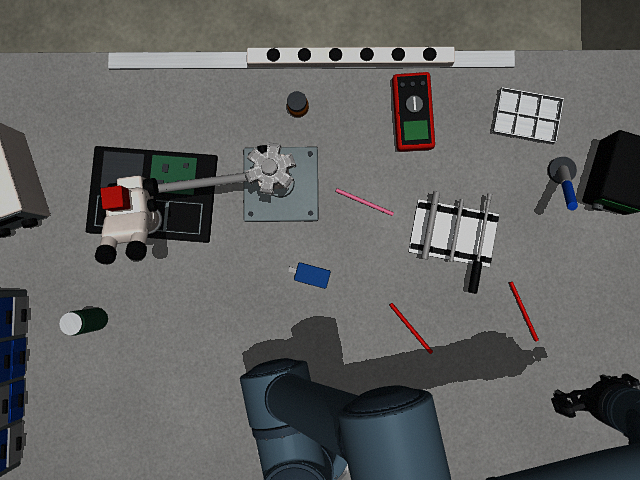

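Scene view: tool rest at (212,310), with the driver with its black handle at (185,300), the thin bar at (211,310) and the thick rod at (238,300). The nut is at (389,225).

Things that could be taken for the bar, in top-view pixels: pink (365,202), red (410,328), red (523,311), rod (430,226), driver (482,236) and plain thin steel bar (456,230). By the description it's (456,230). I'll check that in a wrist close-up.

>>> play_rows --pt "0.045 -0.01 0 0 0 0" --pt "0.045 -0.01 0 0 0 0" --pt "0.045 -0.01 0 0 0 0" --pt "0.045 -0.01 0 0 0 0" --pt "0.045 -0.01 0 0 0 0" --pt "0.045 -0.01 0 0 0 0" --pt "0.045 -0.01 0 0 0 0" --pt "0.045 -0.01 0 0 0 0" --pt "0 0 0 0 0 -10" --pt "0 0 0 0 0 -10" --jaw 0.45

```text
time: 2.05
position: [0.5027, -0.3496, 0.4045]
tool_rot: [-2.957, -1.061, 0.0]
ft_force: [-0.8, -0.3, 0.7]
width: 0.0383
grasp_force: 0.0
```

>>> play_rows --pt "0 0 0 0 0 -10" --pt "0 0 0 0 0 -10" --pt "0 0 0 0 0 -10" --pt "0 0 0 0 0 -10" --pt "0 0 0 0 0 -10" --pt "0 0 0 0 0 -10" --pt "0 0 0 0 0 -10" --pt "0 0 0 0 0 -10" --pt "0 0 0 0 0 -10" --pt "0 0 0 0 0 -10"

```text
time: 3.3
position: [0.502, -0.3503, 0.4047]
tool_rot: [1.09, 2.946, -0.0]
ft_force: [0.5, -0.0, 0.1]
width: 0.0382
grasp_force: 0.0
```

>>> play_rows --pt "0 0 0 0 0 -10" --pt "0 0 0 0 0 -10" --pt "0 0 0 0 0 -10" --pt "0 0 0 0 0 -3" --pt "0 0 0 0 0 0"

```text
time: 3.92
position: [0.502, -0.3502, 0.4047]
tool_rot: [-0.218, -3.134, 0.0]
ft_force: [-0.5, 0.3, -0.2]
width: 0.0388
grasp_force: 0.0
```

```bash
cat >> h.py <<'E'
def yaw(s):
    x=R.from_rotvec(s["tool_rot"]).as_matrix(); return np.degrees(np.arctan2(x[1,0],x[0,0]))
def local(dw,s): return R.from_rotvec(s["tool_rot"]).as_matrix().T@np.asarray(dw)
def axis(reg,c,z):
    "centre and yaw of a long thing lying at height z"
    pts=np.argwhere(reg)[:,::-1].astype(np.float32)
    P=np.array([onplane(p,z,c)[:2] for p in pts],np.float32)
    (m,sz,_)=cv2.minAreaRect(P); v=cv2.fitLine(P,cv2.DIST_L1,0,.001,.001).ravel()
    return np.array(m),sz,np.degrees(np.arctan2(v[1],v[0]))
E
python3 - <<'E'
from h import *
s=ctrl.observe();print(s["time"],s["position"],yaw(s),s["qpos"],s["width"],s["ft_force"],s["moment"])
im=ctrl.grab_frame("wrist"); c=cal("wrist"); cv2.imwrite("pics/w1.png",im)
print(-c[3].T@c[4],c[0])
for l in("bar_mid","rod_mid","driver_mid"):
    for d in ctrl.place_of(l,"wrist")[:3]:
        if d["p"]>.2: w=towld(d["point"],c); print(l,round(d["p"],2),w.round(4),proj(w,c).round())
for d in ctrl.cut_out("bar","wrist")[:3]: print(d["p"],d["region"].sum(),axis(d["region"],c,.033))
E
```

```text
3.925 [ 0.50198427 -0.35023788  0.40468467] 172.03082336510678 [-7.12778303e-01  4.56207875e-01  2.00672812e-01  1.31523929e+00
 -3.68410757e-05 -5.73689932e-01] 0.038775181537592046 [-0.52770394  0.26944816 -0.15640053] [ 0.01445126 -0.00805085  0.03695936]
[ 0.4231816  -0.33760567  0.37539059] 350.2304776538658
bar_mid 0.78 [ 0.3131 -0.5129  0.0077] [123.  26.]
bar_mid 0.69 [ 0.5816 -0.1319  0.0043] [530. 242.]
bar_mid 0.66 [ 0.4959 -0.4128  0.0304] [264. 208.]
rod_mid 0.6 [ 0.5191 -0.29    0.0372] [389. 216.]
driver_mid 0.98 [ 0.4956 -0.4141  0.0277] [263. 208.]
0.82 1466 (array([ 0.34391254, -0.4918927 ]), (0.10220736265182495, 0.010946908965706825), np.float32(23.456556))
0.71 1515 (array([ 0.50960499, -0.34912562]), (0.011523168534040451, 0.15202684700489044), np.float32(-10.354984))
0.66 1180 (array([ 0.56770068, -0.14866321]), (0.14173993468284607, 0.011027690954506397), np.float32(66.98256))
```

View pics/w1.png

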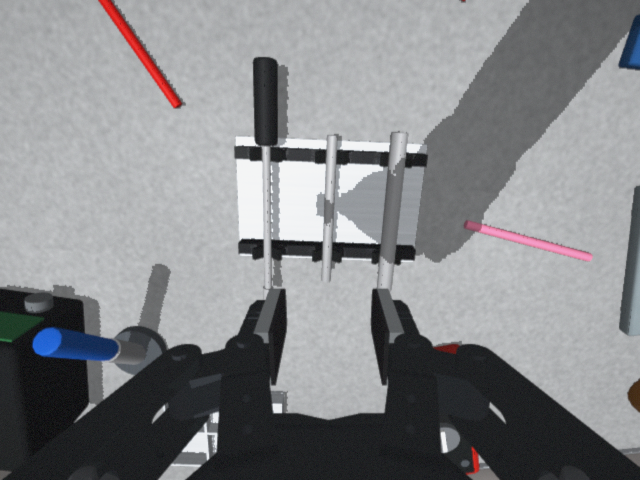

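The wrist picture shows the chosen bar at (330,208). It is thin and has no handle, and lies between the driver (264,208) and the thicker rod (393,210). The mask measures 152 × 11 mm, which matches the tommy bar, so I'll grasp it.

>>> play_rows --pt "-0.0074 0.0021 0.03 0 0 2.4" --pt "0 0 0.04 0 0 0" --pt "0 0 0.04 0 0 0" --pt "0 0 0.04 0 0 0" --pt "0 0 0.03 0 0 0" --pt "0 0 0.02 0 0 0" --pt "0 0 0.0167 0 0 0" --pt "0 0 0 0 0 0"

```text
time: 5.18
position: [0.5091, -0.3488, 0.1868]
tool_rot: [-0.283, -3.127, -0.002]
ft_force: [-0.8, -0.2, -0.3]
width: 0.0385
grasp_force: 0.0
```

>>> play_rows --pt "0 0 0 0 0 0" --pt "0 0 0 0 0 0" --pt "0 0 0 0 0 0" --pt "0 0 0 0 0 0" --jaw 0

```text
time: 5.68
position: [0.5102, -0.3506, 0.1896]
tool_rot: [0.284, 3.126, -0.006]
ft_force: [-1.6, -5.6, 4.9]
width: 0.0078
grasp_force: 58.7
```

>>> play_rows --pt "0 0 -0.02 0 0 0" --pt "0 0 -0.048 0 0 0" --pt "0 0 -0.048 0 0 0" --pt "0 0 -0.048 0 0 0" --pt "0 0 -0.048 0 0 0" --pt "0 0 -0.048 0 0 0"

```text
time: 6.42
position: [0.5093, -0.3482, 0.4492]
tool_rot: [-0.282, -3.129, -0.004]
ft_force: [1.1, 0.3, -0.5]
width: 0.0079
grasp_force: 58.6
```

>>> play_rows --pt "-0.013 0.046 0 0 0 0" --pt "-0.013 0.046 0 0 0 0" --pt "-0.013 0.046 0 0 0 0" --pt "-0.013 0.046 0 0 0 0" --pt "-0.013 0.046 0 0 0 0" --pt "-0.013 0.046 0 0 0 0" --pt "-0.013 0.046 0 0 0 0" --pt "-0.013 0.046 0 0 0 0" --pt "0 0 0 0 0 0" --pt "0 0 0 0 0 0"

```text
time: 7.68
position: [0.6776, -0.0055, 0.4474]
tool_rot: [-0.282, -3.127, -0.001]
ft_force: [1.0, 0.2, -1.0]
width: 0.0079
grasp_force: 58.8
```

Run:
```python
from h import *
s=ctrl.observe();print(s["time"],s["position"],yaw(s),s["qpos"].round(3),s["width"],s["ft_force"],s["moment"])
im=ctrl.grab_frame("wrist"); c=cal("wrist"); cv2.imwrite("pics/w2.png",im)
np.savez("w2.npz",K=np.array([c[0],c[1],c[2]]),R=c[3],t=c[4])
for l in("nut","hole","bar_mid","boom"):
    for d in ctrl.place_of(l,"wrist")[:3]:
        if d["p"]>.2: w=towld(d["point"],c); print(l,round(d["p"],2),w.round(4),proj(w,c).round())
```

```text
7.675 [ 0.67759333 -0.00548368  0.4473734 ] 169.70561451605758 [-0.102  0.62   0.581  1.534  0.     0.078] 0.007873682625938377 [ 0.99219541  0.22121593 -1.0239732 ] [-0.01825132 -0.01678975  0.03113117]
bar_mid 0.9 [ 0.5824 -0.1338  0.0066] [200. 132.]
bar_mid 0.64 [6.733e-01 2.000e-04 2.923e-01] [338. 315.]
```

View pics/w2.png

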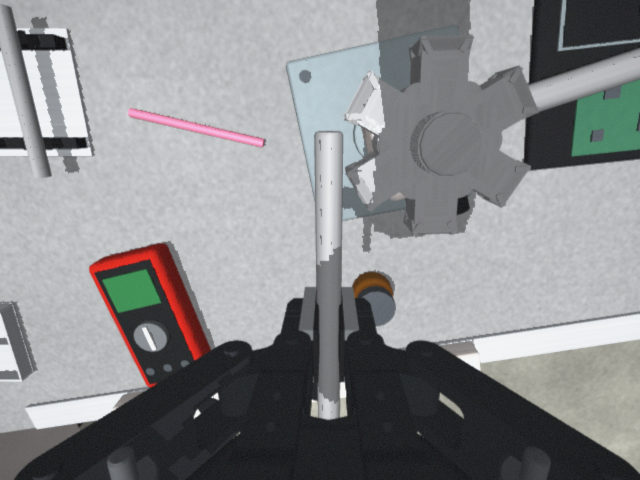

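The wrist picture shows the nut at about (440,140). The bar is held at its middle, with ends at (328,133) and (329,417). I'll enlarge the nut to read its boss corners.

Run:
```python
import cv2,numpy as np
im=cv2.imread("pics/w2.png")[25:245,330:560]
im=cv2.convertScaleAbs(im,alpha=1.5,beta=-20)
cv2.imwrite("pics/w2c.png",cv2.resize(im,None,fx=2.7,fy=2.7,interpolation=cv2.INTER_CUBIC))
```

```text
(no output)
```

View pics/w2c.png

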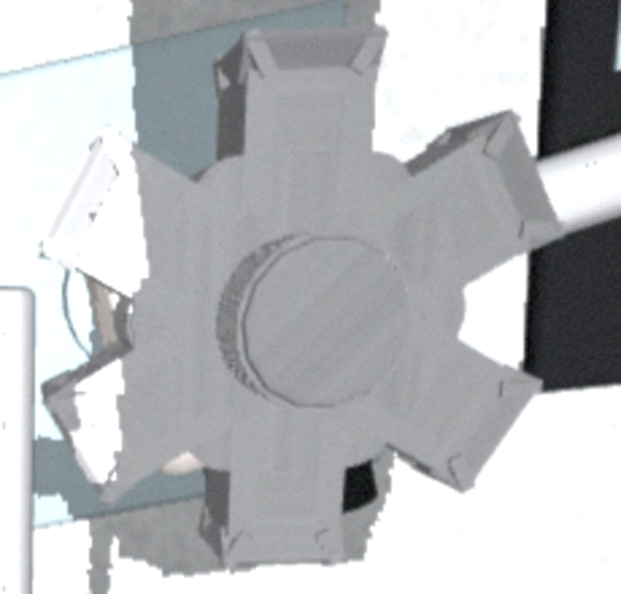

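Run:
```python
from h import *
from scipy.optimize import least_squares
d=np.load("w2.npz"); c=(*d["K"],d["R"],d["t"])
px=np.array([(248,33),(385,30),(512,113),(563,230),(541,382),(468,490),(343,562),(225,566),(107,500),(45,385),(42,248),(108,128)])/2.7+[330,25]
# order: clockwise in image; boss k has two corners
def model(p,full=False):
    out=[]
    for k in range(6):
        a=p[3]+sg*k*np.pi/3
        for s in(-1,1):
            q=np.array([52e-3,sg*s*p[4]]); r=np.array([[np.cos(a),-np.sin(a)],[np.sin(a),np.cos(a)]])@q
            out.append(proj([p[0]+r[0],p[1]+r[1],p[2]],c))
    return np.array(out)
best=None
for sg in(-1,1):
  for a0 in range(0,360,30):
    r=least_squares(lambda p:(model(p)-px).ravel(),[.62,.063,.222,np.radians(a0),.012],x_scale=[.01,.01,.01,.1,.002],loss="soft_l1")
    if best is None or r.cost<best[0]: best=(r.cost,sg,r.x,model(r.x)-px)
print(best[0],best[1],best[2],np.degrees(best[2][3])); print(best[3].round(1))
```

```text
7.948403583937672 -1 [0.62063027 0.06846367 0.21969469 2.99336096 0.01272409] 171.5069494100596
[[-0.2 -0. ]
 [-0.3 -0.8]
 [ 0.5 -0.7]
 [-0.1  0.5]
 [ 0.   0.8]
 [-0.4 -0.1]
 [-1.  -0.7]
 [-0.1 -0.8]
 [ 0.1  0.6]
 [ 0.5  5.9]
 [ 0.7  0.6]
 [ 0.1 -0.7]]
```

Run:
```python
from h import *
d=np.load("w2.npz"); c=(*d["K"],d["R"],d["t"])
print("cam",-c[3].T@c[4])
g=cv2.cvtColor(cv2.imread("pics/w2.png"),cv2.COLOR_BGR2GRAY).astype(int)
for r in(160,200,240,300,): print(r,g[r,308:352])
T=np.array([.6776,-.0055,.4474]); Rm=R.from_rotvec([-.282,-3.127,-.001]).as_matrix()
for z in(.285,.292):
    a,b=onplane((328.5,133),z,c),onplane((329,417),z,c)
    print(z,np.linalg.norm(a-b),Rm.T@(a-T),Rm.T@(b-T),(Rm.T@(onplane((316,160),z,c)-T))[1],(Rm.T@(onplane((342,160),z,c)-T))[1])
```

```text
cam [0.59916689 0.00967209 0.41845831]
160 [189 194 195 198 198 192 166 128 149 160 172 177 188 194 203 208 214 217
 222 226 231 231 228 224 217 211 205 197 193 183 173 160 150 138 128 188
 195 196 195 194 194 193 191 194]
200 [188 189 190 191 189 185 147 125 138 162 171 179 189 193 203 209 214 218
 223 228 231 230 227 221 216 207 201 194 191 179 167 155 145 122 101 107
 110 107 108 110 108 108 109 108]
240 [190 190 193 196 200 200 192 162 132 153 168 175 176 144 196 208 214 220
 223 227 229 228 223 217 211 203 195 192 186 176 159 147 136 128 182 189
 190 187 191 196 202 199 198 194]
300 [ 96 100 100  96  99  99  93  64  62  92 102 107 110 112 118 120 119 123
 126 124 125 126 124 123 123 119 117 119 117 112 105  98  90  60  68  94
  98  98  97  98  98  99  98  98]
0.285 0.13104341086508964 [0.07603543 0.00100429 0.16254922] [-0.05500773  0.00100963  0.16229342] -0.0036899412208992897 0.006038315383095027
0.292 0.12417007453828958 [0.07623422 0.00099784 0.15554959] [-0.04793562  0.00100291  0.1553072 ] -0.003450169653980555 0.005767831767618486
```

>>> play_rows --pt "-0.005 -0.032 0 0 0 -5" --pt "-0.0028 -0.0326 0 0 0 -9.8" --pt "0 0 0 0 0 -10" --pt "0 0 0 0 0 -10" --pt "0 0 0 0 0 -10" --pt "0 0 0 0 0 -10" --pt "0 0 0 0 0 -10" --pt "0 0 0 0 0 -10" --pt "0 0 0 0 0 -10" --pt "0 0 0 0 0 -10"

```text
time: 9.18
position: [0.6765, -0.0717, 0.4483]
tool_rot: [-2.117, 2.321, -0.0]
ft_force: [-0.8, -0.3, -1.3]
width: 0.0079
grasp_force: 58.7
```

>>> play_rows --pt "0 0 0 0 0 -10" --pt "0 0 0 0 0 -10" --pt "0 0 0 0 0 -7" --pt "0 0 0.02 0 0 0" --pt "0 0 0.02 0 0 0" --pt "0 0 0.02 0 0 0" --pt "0 0 0.0218 0 0 0" --pt "0 0 0 0 0 0" --pt "0 0 0 0 0 0"

```text
time: 10.3
position: [0.6768, -0.0714, 0.3672]
tool_rot: [-2.595, 1.769, -0.001]
ft_force: [0.1, -0.2, -0.6]
width: 0.0079
grasp_force: 58.7
```

```bash
cat >> h.py <<'E'
C=np.array([.6206,.0685])
def rep(s=None,th=None):
    s=s or ctrl.observe(); p=s["position"]; y=yaw(s); t=np.radians(y)
    u=np.array([np.cos(t),np.sin(t)]); v=np.array([np.sin(t),-np.cos(t)])
    d=p[:2]-C; F=s["ft_force"]; M=s["moment"]
    print(f't {s["time"]:.2f} yaw {y:.2f} radial {d@u*1e3:.1f} tang(cw) {d@v*1e3:.1f} z {p[2]*1e3:.1f} posang {np.degrees(np.arctan2(d[1],d[0])):.2f}',
      'F rad/cw/z',np.round([F[:2]@u,F[:2]@v,F[2]],2),'Mz',round(M[2],3),'tau_cw',round(-(d[0]*F[1]-d[1]*F[0]+M[2]),3),'w',round(s["width"],4),'j6',round(s["qpos"][5],2),'M',np.round(M,2))
E
python3 - <<'E'
from h import *
rep()
im=ctrl.grab_frame("scene"); c=cal("scene")
p=proj([.64,.03,.21],c).astype(int);cr=im[p[1]-50:p[1]+50,p[0]-70:p[0]+70]
cv2.imwrite("pics/s3.png",cv2.resize(cr,None,fx=5,fy=5,interpolation=cv2.INTER_CUBIC))
E
```

```text
t 10.30 yaw -68.57 radial 150.7 tang(cw) -1.2 z 367.2 posang -68.10 F rad/cw/z [ 0.22 -0.01 -0.63] Mz 0.011 tau_cw -0.013 w 0.0079 j6 -2.14 M [-0.04  0.03  0.01]
```

View pics/s3.png

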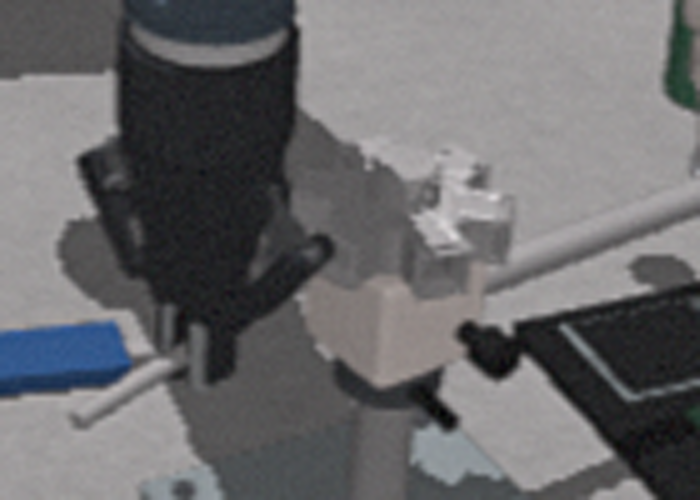

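The scene crop shows the bar held level in front of the nut, with its outer end at (85,415). The inner end is hidden behind the gripper. I'll insert slowly and watch the forces.

>>> play_rows --pt "-0.01 0 0.001 0 0 0" --pt "-0.01 0 0 0 0 0" --pt "-0.008 0 0 0 0 0" --pt "-0.006 0 0 0 0 0" --pt "-0.004 0 0 0 0 0" --pt "-0.003 0 0 0 0 0" --pt "0 0 0 0 0 0"

```text
time: 11.22
position: [0.6615, -0.0326, 0.365]
tool_rot: [2.596, -1.768, -0.002]
ft_force: [-1.3, -0.9, -0.9]
width: 0.0078
grasp_force: 58.8
```

```bash
python3 -c "
from h import *
rep()"
```

```text
t 11.22 yaw -68.52 radial 109.1 tang(cw) -1.1 z 365.0 posang -67.96 F rad/cw/z [ 0.35  1.5  -0.95] Mz 0.178 tau_cw -0.013 w 0.0078 j6 -2.09 M [-0.12  0.49  0.18]
```

>>> play_rows --pt "-0.002 0.0007 0 0 0 0" --pt "-0.004 0 0 0 0 0" --pt "-0.004 0 0 0 0 0" --pt "-0.001 0 0 0 0 0" --pt "0 0 0 0 0 0"

```text
time: 11.85
position: [0.6572, -0.0224, 0.3652]
tool_rot: [-2.596, 1.768, 0.0]
ft_force: [0.3, -0.1, -0.4]
width: 0.0079
grasp_force: 58.7
```

```bash
python3 -c "
from h import *
rep()"
```

```text
t 11.85 yaw -68.51 radial 98.0 tang(cw) -0.7 z 365.2 posang -68.10 F rad/cw/z [ 0.22 -0.22 -0.41] Mz 0.011 tau_cw -0.032 w 0.0079 j6 -2.08 M [0.01 0.12 0.01]
```

>>> play_rows --pt "-0.0001 0.0051 0 0 0 3" --pt "-0.0004 0.0085 0.0001 0 0 5" --pt "-0.0006 0.0102 0.0001 0 0 6" --pt "-0.0006 0.0102 0.0001 0 0 6" --pt "-0.0006 0.0102 0.0001 0 0 6" --pt "-0.0006 0.0102 0.0001 0 0 6"

```text
time: 12.6
position: [0.6045, -0.0284, 0.3653]
tool_rot: [-2.001, 2.419, -0.006]
ft_force: [2.5, -2.2, -1.5]
width: 0.0081
grasp_force: 58.8
```

```bash
python3 -c "
from h import *
rep()"
```

```text
t 12.60 yaw -100.80 radial 98.2 tang(cw) -2.4 z 365.3 posang -99.41 F rad/cw/z [ 1.65 -2.84 -1.48] Mz -0.174 tau_cw -0.101 w 0.0081 j6 -1.53 M [-0.5  -0.62 -0.17]
```

>>> play_rows --pt "-0.0006 0.0102 0.0001 0 0 6" --pt "-0.0006 0.0102 0.0001 0 0 6" --pt "-0.0006 0.0102 0.0001 0 0 6" --pt "-0.0006 0.0102 0.0001 0 0 6" --pt "-0.0002 0.0051 0.0001 0 0 3"

```text
time: 13.22
position: [0.5626, -0.0094, 0.3649]
tool_rot: [-1.383, 2.819, -0.005]
ft_force: [1.1, -3.9, -1.7]
width: 0.0079
grasp_force: 59.0
```

```bash
python3 -c "
from h import *
rep()"
```

```text
t 13.22 yaw -127.72 radial 97.1 tang(cw) -1.8 z 364.9 posang -126.67 F rad/cw/z [ 2.38 -3.29 -1.73] Mz -0.091 tau_cw -0.224 w 0.0079 j6 -1.04 M [-0.63 -0.28 -0.09]
```

>>> play_rows --pt "-0.0002 0.0068 0.0001 0 0 4" --pt "-0.0002 0.0068 0.0001 0 0 4" --pt "-0.0002 0.0068 0.0001 0 0 4" --pt "-0.0002 0.0068 0.0001 0 0 4"

```text
time: 13.72
position: [0.5436, 0.0098, 0.3644]
tool_rot: [-0.977, 2.984, -0.005]
ft_force: [1.9, -2.8, -1.3]
width: 0.0079
grasp_force: 59.1
```

```bash
python3 -c "
from h import *
rep()"
```

```text
t 13.72 yaw -143.75 radial 96.8 tang(cw) -1.8 z 364.4 posang -142.66 F rad/cw/z [ 0.16 -3.42 -1.32] Mz -0.187 tau_cw -0.143 w 0.0079 j6 -0.73 M [-0.62 -0.26 -0.19]
```

>>> play_rows --pt "-0.0002 0.0068 0.0001 0 0 4" --pt "-0.0002 0.0068 0.0001 0 0 4" --pt "-0.0002 0.0068 0.0001 0 0 4"

```text
time: 14.1
position: [0.5332, 0.0274, 0.3641]
tool_rot: [-0.66, 3.069, -0.004]
ft_force: [1.8, -3.3, -1.0]
width: 0.0079
grasp_force: 59.2
```

```bash
python3 -c "
from h import *
rep()"
```

```text
t 14.10 yaw -155.75 radial 96.5 tang(cw) -1.6 z 364.1 posang -154.80 F rad/cw/z [-0.23 -3.76 -1.04] Mz -0.144 tau_cw -0.219 w 0.0079 j6 -0.49 M [-0.62 -0.33 -0.14]
```

The first swing turned the nut about 85°, and it still turns freely (0.15–0.2 N m). I'll withdraw and go on to the next hole.

>>> play_rows --pt "0 -0.0015 0 0 0 0" --pt "0.01 0 0 0 0 0" --pt "0.018 0 0 0 0 0" --pt "0.018 0 0 0 0 0" --pt "0 0 0 0 0 0"

```text
time: 14.72
position: [0.49, 0.0072, 0.3634]
tool_rot: [0.665, -3.069, -0.001]
ft_force: [0.5, -0.6, -1.8]
width: 0.0078
grasp_force: 58.7
```

>>> play_rows --pt "-0.0014 -0.0198 0 0 0 -8" --pt "-0.0014 -0.0198 0 0 0 -8" --pt "-0.0014 -0.0198 0 0 0 -8" --pt "-0.0014 -0.0198 0 0 0 -8" --pt "-0.0014 -0.0198 0 0 0 -8" --pt "-0.0014 -0.0198 0 0 0 -8" --pt "-0.0014 -0.0198 0 0 0 -8" --pt "-0.0014 -0.0198 0 0 0 -8" --pt "0 0 0 0 0 0"

```text
time: 15.85
position: [0.6183, -0.0758, 0.3629]
tool_rot: [-2.19, 2.251, -0.0]
ft_force: [-0.5, 1.0, -0.6]
width: 0.0078
grasp_force: 58.8
```

Run:
```python
from h import *
rep()
im=ctrl.grab_frame("top"); c=cal("top")
p=proj([.62,.03,.21],c).astype(int);cr=im[p[1]-60:p[1]+60,p[0]-70:p[0]+70]
cv2.imwrite("pics/t4.png",cv2.resize(cr,None,fx=5,fy=5,interpolation=cv2.INTER_CUBIC))
for l in("objective","hole"):
  for d in ctrl.place_of(l,"top")[:1]: print(l,d["p"],towld(d["point"],c))
```

```text
t 15.85 yaw -91.58 radial 144.3 tang(cw) -1.6 z 362.9 posang -90.93 F rad/cw/z [-1.03  0.5  -0.6 ] Mz -0.043 tau_cw 0.114 w 0.0078 j6 -1.77 M [ 0.   -0.01 -0.04]
hole 0.88 [0.61805842 0.02200746 0.20833714]
```

View pics/t4.png

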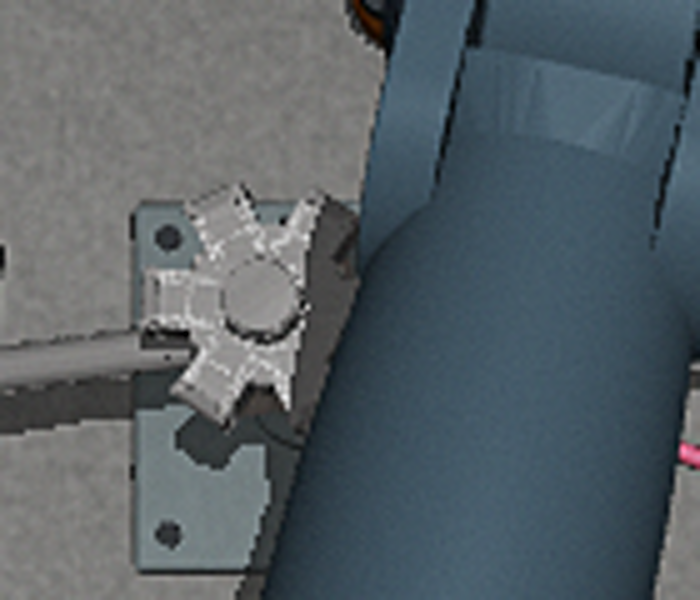

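The top crop shows the nut's +y boss at (165,300), level with the pillar top at (262,300). That puts the opposite boss, the next hole, at about -91°, in line with the bar. Inserting.

>>> play_rows --pt "-0.012 0.0006 -0.001 0 0 0" --pt "-0.01 0 0 0 0 0" --pt "-0.006 0 0 0 0 0" --pt "-0.006 0 0 0 0 0" --pt "-0.005 0 0 0 0 0" --pt "0 0 0 0 0 0"

```text
time: 16.75
position: [0.6176, -0.0362, 0.3647]
tool_rot: [-2.192, 2.25, -0.0]
ft_force: [0.4, -0.3, 0.7]
width: 0.008
grasp_force: 58.9
```

```bash
python3 -c "
from h import *
rep()"
```

```text
t 16.75 yaw -91.50 radial 104.7 tang(cw) 0.2 z 364.7 posang -91.62 F rad/cw/z [ 0.34 -0.36  0.74] Mz 0.008 tau_cw -0.046 w 0.008 j6 -1.71 M [ 0.16 -0.05  0.01]
```

Clean entry. Now finish seating and swing with frequent checks.

>>> play_rows --pt "-0.004 0 0 0 0 0" --pt "-0.003 0 0.0005 0 0 0" --pt "-0.0001 0.0034 0 0 0 2" --pt "-0.0002 0.0068 0.0001 0 0 4" --pt "-0.0002 0.0068 0.0001 0 0 4" --pt "0 0 0 0 0 0"

```text
time: 17.5
position: [0.6012, -0.0278, 0.3644]
tool_rot: [-1.985, 2.432, -0.003]
ft_force: [3.7, -0.1, 0.3]
width: 0.0077
grasp_force: 59.0
```

```bash
python3 -c "
from h import *
rep()"
```

```text
t 17.50 yaw -101.55 radial 98.2 tang(cw) -0.3 z 364.4 posang -101.38 F rad/cw/z [-0.67 -3.61  0.33] Mz -0.217 tau_cw -0.138 w 0.0077 j6 -1.52 M [ 0.17 -0.61 -0.22]
```

>>> play_rows --pt "-0.0002 0.0068 0.0001 0 0 4" --pt "-0.0002 0.0068 0.0001 0 0 4" --pt "0 0 0 0 0 0"

```text
time: 17.88
position: [0.5886, -0.0244, 0.3643]
tool_rot: [-1.812, 2.564, -0.004]
ft_force: [4.9, -0.4, -0.7]
width: 0.0077
grasp_force: 59.3
```

```bash
python3 -c "
from h import *
rep()"
```

```text
t 17.88 yaw -109.50 radial 98.3 tang(cw) -0.8 z 364.3 posang -109.03 F rad/cw/z [-1.24 -4.73 -0.67] Mz -0.282 tau_cw -0.184 w 0.0077 j6 -1.38 M [-0.1  -0.87 -0.28]
```

>>> play_rows --pt "-0.0002 0.0068 0.0001 0 0 4" --pt "-0.0002 0.0068 0.0001 0 0 4" --pt "0 0 0 0 0 0"

```text
time: 18.25
position: [0.5766, -0.0194, 0.3643]
tool_rot: [-1.628, 2.684, -0.006]
ft_force: [6.2, -2.6, 0.0]
width: 0.0079
grasp_force: 59.7
```

```bash
python3 -c "
from h import *
rep()"
```

```text
t 18.25 yaw -117.52 radial 98.3 tang(cw) -1.6 z 364.3 posang -116.60 F rad/cw/z [-0.52 -6.7   0.  ] Mz -0.321 tau_cw -0.338 w 0.0079 j6 -1.23 M [-0.32 -1.17 -0.32]
```

>>> play_rows --pt "-0.0002 0.0051 0.0001 0 0 3" --pt "-0.0002 0.0051 0.0001 0 0 3" --pt "0 0 0 0 0 0"

```text
time: 18.62
position: [0.5684, -0.0147, 0.3643]
tool_rot: [-1.484, 2.765, -0.009]
ft_force: [7.5, -3.9, -0.4]
width: 0.008
grasp_force: 60.0
```

```bash
python3 -c "
from h import *
rep()"
```

```text
t 18.62 yaw -123.56 radial 98.2 tang(cw) -2.5 z 364.3 posang -122.12 F rad/cw/z [-0.88 -8.43 -0.39] Mz -0.442 tau_cw -0.389 w 0.008 j6 -1.12 M [-0.72 -1.38 -0.44]
```

>>> play_rows --pt "-0.0002 0.0051 0.0001 0 0 3" --pt "-0.0002 0.0051 0.0001 0 0 3" --pt "0 0 0 0 0 0"

```text
time: 19.0
position: [0.5604, -0.009, 0.3643]
tool_rot: [-1.336, 2.839, -0.011]
ft_force: [6.6, -6.2, -1.1]
width: 0.0076
grasp_force: 60.3
```

```bash
python3 -c "
from h import *
rep()"
```

```text
t 19.00 yaw -129.59 radial 98.0 tang(cw) -3.0 z 364.3 posang -127.84 F rad/cw/z [ 0.58 -9.   -1.08] Mz -0.435 tau_cw -0.445 w 0.0076 j6 -1.01 M [-1.04 -1.47 -0.44]
```

>>> play_rows --pt "-0.0002 0.0051 0.0001 0 0 3" --pt "0 0 0 0 0 0"

```text
time: 19.25
position: [0.5567, -0.0058, 0.3642]
tool_rot: [-1.261, 2.874, -0.012]
ft_force: [8.5, -7.1, 0.0]
width: 0.0075
grasp_force: 60.4
```

```bash
python3 -c "
from h import *
rep()"
```

```text
t 19.25 yaw -132.60 radial 97.9 tang(cw) -3.2 z 364.2 posang -130.70 F rad/cw/z [ -0.46 -11.05   0.05] Mz -0.489 tau_cw -0.595 w 0.0075 j6 -0.95 M [-1.27 -1.48 -0.49]
```

```bash
cat >> h.py <<'E'
def tau(n=4):
    o=[]
    for i in range(n):
        ctrl.grab_frame("wrist"); s=ctrl.observe(); d=s["position"][:2]-C; F=s["ft_force"]
        o.append([-(d[0]*F[1]-d[1]*F[0]+s["moment"][2]),np.hypot(*F[:2]),-s["moment"][2]])
    print(np.round(o,3).tolist(),np.mean(o,0).round(3))
E
python3 -c "
from h import *
tau(); rep()"
```

```text
[[-0.555, 10.505, 0.473], [-0.619, 10.74, 0.433], [-0.465, 10.039, 0.519], [-0.546, 10.689, 0.501]] [-0.546 10.493  0.482]
t 19.45 yaw -132.59 radial 97.9 tang(cw) -3.3 z 364.1 posang -130.66 F rad/cw/z [-1.000e-02 -1.069e+01 -9.000e-02] Mz -0.501 tau_cw -0.546 w 0.0079 j6 -0.95 M [-1.26 -1.48 -0.5 ]
```

>>> play_rows --pt "-0.0002 0.0051 0.0001 0 0 3" --pt "0 0 0 0 0 0"

```text
time: 19.7
position: [0.5531, -0.0024, 0.3641]
tool_rot: [-1.185, 2.906, -0.013]
ft_force: [7.6, -7.4, 0.4]
width: 0.0076
grasp_force: 60.5
```

```bash
python3 -c "
from h import *
tau(); rep()"
```

```text
[[-0.487, 10.496, 0.54], [-0.484, 10.427, 0.535], [-0.57, 11.023, 0.505], [-0.465, 10.261, 0.533]] [-0.502 10.552  0.528]
t 19.90 yaw -135.60 radial 97.8 tang(cw) -3.5 z 364.1 posang -133.57 F rad/cw/z [ 8.000e-01 -1.023e+01  1.000e-02] Mz -0.533 tau_cw -0.465 w 0.0078 j6 -0.89 M [-1.38 -1.4  -0.53]
```

Run:
```python
from h import *
for n in("scene","top"):
  im=ctrl.grab_frame(n); c=cal(n)
  a=cv2.imread(f"pics/{n}0.png")
  for d in ctrl.place_of("objective",n)[:1]: w=towld(d["point"],c); print(n,d["p"],w,proj(w,c))
  # image shift of the microscope head
  x,y=(430,150) if n=="scene" else (95,180)
  t=a[y:y+65,x:x+65]; r=cv2.matchTemplate(im[y-15:y+85,x-15:x+85],t,cv2.TM_CCOEFF_NORMED); m=cv2.minMaxLoc(r); print("shift",m[3][0]-15,m[3][1]-15,m[1])
```

```text
scene 0.6 [0.52383626 0.35086681 0.11121571] [457.41245011 218.77345575]
shift 0 0 0.9987221360206604
top 0.68 [0.5228513  0.36005871 0.10085635] [146.58283492 219.03140148]
shift 0 0 0.9992339015007019
```

The boom hasn't moved, so the torque rise is real tightening. Continuing in small steps.

>>> play_rows --pt "-0.0002 0.0051 0.0001 0 0 3" --pt "-0.0002 0.0051 0.0001 0 0 3" --pt "0 0 0 0 0 0"

```text
time: 20.48
position: [0.5464, 0.005, 0.364]
tool_rot: [-1.031, 2.964, -0.015]
ft_force: [6.6, -8.9, 0.5]
width: 0.0078
grasp_force: 60.6
```

```bash
python3 -c "
from h import *
tau(); rep()"
```

```text
[[-0.58, 11.646, 0.541], [-0.588, 12.235, 0.597], [-0.64, 11.821, 0.514], [-0.621, 12.047, 0.549]] [-0.607 11.937  0.55 ]
t 20.68 yaw -141.63 radial 97.6 tang(cw) -3.8 z 363.9 posang -139.38 F rad/cw/z [  0.82 -12.02   0.21] Mz -0.549 tau_cw -0.621 w 0.0077 j6 -0.78 M [-1.72 -1.36 -0.55]
```

>>> play_rows --pt "-0.0002 0.0051 0.0001 0 0 3" --pt "0 0 0 0 0 0"

```text
time: 20.92
position: [0.5434, 0.0089, 0.3639]
tool_rot: [-0.953, 2.991, -0.016]
ft_force: [7.0, -10.4, 0.6]
width: 0.0077
grasp_force: 60.7
```

```bash
python3 -c "
from h import *
tau(); rep()"
```

```text
[[-0.684, 12.225, 0.505], [-0.646, 12.113, 0.526], [-0.736, 12.771, 0.506], [-0.775, 13.052, 0.492]] [-0.71  12.54   0.507]
t 21.12 yaw -144.64 radial 97.5 tang(cw) -4.0 z 363.8 posang -142.29 F rad/cw/z [  0.8  -13.03   0.9 ] Mz -0.492 tau_cw -0.775 w 0.0078 j6 -0.72 M [-1.89 -1.3  -0.49]
```

The torque is about 0.7 N m, which is a push of roughly 7–8 N at the bar's middle, so the nut is firmly tight. Now I'll unload the bar and withdraw.

>>> play_rows --pt "0 -0.0015 0 0 0 -0.5" --pt "0 -0.0015 0 0 0 -0.5" --pt "0 -0.001 0 0 0 -0.5" --pt "0 0 0 0 0 0"

```text
time: 21.62
position: [0.545, 0.0066, 0.3635]
tool_rot: [-0.994, 2.978, -0.009]
ft_force: [4.3, -6.2, 1.6]
width: 0.0081
grasp_force: 60.3
```

```bash
python3 -c "
from h import *
tau(2); rep()"
```

```text
[[-0.323, 7.421, 0.395], [-0.405, 8.131, 0.386]] [-0.364  7.776  0.391]
t 21.73 yaw -143.07 radial 97.7 tang(cw) -4.1 z 363.4 posang -140.69 F rad/cw/z [ 0.46 -8.12  1.6 ] Mz -0.386 tau_cw -0.405 w 0.0077 j6 -0.75 M [-1.08 -0.93 -0.39]
```

>>> play_rows --pt "0 -0.002 0 0 0 -0.7" --pt "0 -0.002 0 0 0 -0.7" --pt "0 -0.0015 0 0 0 -0.6" --pt "0 0 0 0 0 0"

```text
time: 22.22
position: [0.5472, 0.0037, 0.3627]
tool_rot: [-1.048, 2.961, -0.001]
ft_force: [1.8, -2.5, 3.1]
width: 0.0078
grasp_force: 59.6
```

```bash
python3 -c "
from h import *
tau(2); rep()"
```

```text
[[-0.296, 5.307, 0.214], [-0.145, 4.572, 0.303]] [-0.22   4.939  0.259]
t 22.32 yaw -141.04 radial 97.8 tang(cw) -4.2 z 362.7 posang -138.58 F rad/cw/z [-0.26 -4.56  1.79] Mz -0.303 tau_cw -0.145 w 0.0079 j6 -0.79 M [-0.57 -0.71 -0.3 ]
```

>>> play_rows --pt "0 -0.002 -0.0005 0 0 -0.4" --pt "0 -0.0015 -0.0005 0 0 -0.3" --pt "0 0 0 0 0 0"

```text
time: 22.7
position: [0.5487, 0.0017, 0.3631]
tool_rot: [1.067, -2.954, -0.003]
ft_force: [0.3, 1.0, 2.6]
width: 0.0077
grasp_force: 59.2
```

```bash
python3 -c "
from h import *
tau(2); rep()"
```

```text
[[0.001, 1.508, -0.018], [0.091, 1.325, -0.025]] [ 0.046  1.416 -0.022]
t 22.80 yaw -140.29 radial 97.9 tang(cw) -5.5 z 363.1 posang -137.06 F rad/cw/z [-0.52  1.22  2.16] Mz 0.025 tau_cw 0.091 w 0.0078 j6 -0.81 M [ 0.35 -0.21  0.03]
```

>>> play_rows --pt "0.003 0.0005 -0.0005 0 0 0" --pt "0.012 0 0 0 0 0" --pt "0.02 0 0 0 0 0" --pt "0.02 0 0 0 0 0" --pt "0 0 -0.04 0 0 0" --pt "0 0 -0.045 0 0 0" --pt "0 0 0 0 0 0"

```text
time: 23.68
position: [0.5065, -0.0343, 0.4521]
tool_rot: [-1.063, 2.952, -0.006]
ft_force: [0.7, 0.1, -0.8]
width: 0.0078
grasp_force: 59.0
```

Run:
```python
from h import *
s=ctrl.observe(); rep(s); print(s["position"],s["qpos"].round(2))
im=ctrl.grab_frame("wrist"); cv2.imwrite("pics/w5.png",im); c=cal("wrist")
T=s["position"]; Rm=R.from_rotvec(s["tool_rot"]).as_matrix()
for d in ctrl.cut_out("bar","wrist")[:3]:
    ys,xs=np.nonzero(d["region"]); print(d["p"],len(xs),ys.min(),ys.max(),xs.min(),xs.max())
    r=d["region"]
    if xs.max()-xs.min()<60:
        m,sz,a=axis(r,c,T[2]-.1566); print(m,sz,a,Rm.T@(np.array([*m,T[2]-.1566])-T))
print("to rest", (np.array([.5102,-.3506])-T[:2]))
```

```text
t 23.68 yaw -140.37 radial 153.4 tang(cw) -6.4 z 452.1 posang -138.00 F rad/cw/z [-0.63 -0.35 -0.82] Mz -0.007 tau_cw -0.051 w 0.0078 j6 -0.88 M [ 0.01 -0.03 -0.01]
[ 0.50647586 -0.0342581   0.45208627] [-0.19  0.23 -0.    1.33 -0.   -0.88]
0.85 7187 131 420 313 343
[ 0.49581692 -0.04133398] (0.12565411627292633, 0.010637925937771797) 39.561455 [0.01312769 0.0020778  0.15655858]
0.81 1100 123 236 188 260
to rest [ 0.00372414 -0.3163419 ]
```

>>> play_rows --pt "0 0 0 0 0 10" --pt "0 0 0 0 0 10" --pt "0 0 0 0 0 10" --pt "0 0 0 0 0 10" --pt "0 0 0 0 0 10" --pt "-0.0075 -0.038 0 0 0 0" --pt "-0.0075 -0.039 0 0 0 0" --pt "-0.0075 -0.039 0 0 0 0" --pt "-0.0075 -0.039 0 0 0 0" --pt "-0.0075 -0.039 0 0 0 0"

```text
time: 25.02
position: [0.5077, -0.2322, 0.4467]
tool_rot: [-0.283, -3.125, -0.002]
ft_force: [0.7, 0.4, -1.0]
width: 0.0074
grasp_force: 59.0
```

>>> play_rows --pt "-0.0075 -0.039 0 0 0 0" --pt "-0.0075 -0.039 0 0 0 0" --pt "-0.0075 -0.038 0 0 0 0" --pt "0 0 0.04 0 0 0" --pt "0 0 0.04 0 0 0" --pt "0 0 0.04 0 0 0" --pt "0 0 0.04 0 0 0" --pt "0 0 0 0 0 0" --pt "0 0 0 0 0 0"

```text
time: 26.15
position: [0.5098, -0.3493, 0.2894]
tool_rot: [-0.283, -3.128, -0.0]
ft_force: [0.2, -0.2, 0.2]
width: 0.0079
grasp_force: 59.0
```

Run:
```python
from h import *
s=ctrl.observe(); T=s["position"]; print(s["time"],T,yaw(s)); print(local(np.array([.51,-.35,.190])-T,s))
im=ctrl.grab_frame("wrist"); cv2.imwrite("pics/w6.png",im)
```

```text
26.15 [ 0.5097959  -0.34928203  0.28940254] 169.66609614059377
[-0.0003818  -0.00067635  0.09940231]
```

View pics/w6.png

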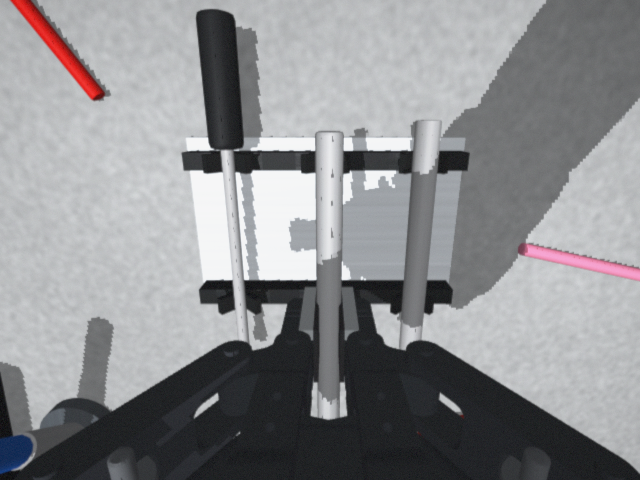

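The wrist picture shows the held bar at (330,270), midway over its empty notch, between the driver (230,150) and the rod (425,160). Lowering.

>>> play_rows --pt "0 -0.0005 0.03 0 0 0" --pt "0 0 0.03 0 0 0" --pt "0 0 0.02 0 0 0" --pt "0 0 0.01 0 0 0" --pt "0 0 0.006 0 0 0" --pt "0 0 0.0025 0 0 0" --pt "0 0 0 0 0 0" --pt "0 0 0 0 0 0"

```text
time: 27.2
position: [0.5101, -0.35, 0.1911]
tool_rot: [0.283, 3.128, -0.001]
ft_force: [1.0, -0.2, -0.5]
width: 0.0079
grasp_force: 59.0
```

>>> play_rows --pt "0 0 0.001 0 0 0" --pt "0 0 0.001 0 0 0" --pt "0 0 0 0 0 0"

```text
time: 27.58
position: [0.5102, -0.3507, 0.1897]
tool_rot: [0.283, 3.127, -0.004]
ft_force: [-2.3, -2.1, 4.8]
width: 0.0078
grasp_force: 59.6
```

>>> play_rows --pt "0 0 0 0 0 0" --pt "0 0 0 0 0 0" --pt "0 0 0 0 0 0" --pt "0 0 0 0 0 0" --jaw 0.4

```text
time: 28.08
position: [0.5098, -0.3496, 0.1883]
tool_rot: [-0.283, -3.128, -0.0]
ft_force: [0.7, 0.9, 0.4]
width: 0.0339
grasp_force: 0.0
```

>>> play_rows --pt "0 0 -0.015 0 0 0" --pt "0 0 -0.04 0 0 0" --pt "0 0 -0.05 0 0 0" --pt "0 0 -0.05 0 0 0" --pt "0 0 -0.05 0 0 0" --pt "0 0 0 0 0 0" --pt "0 0 0 0 0 0" --pt "0 0 0 0 0 0"

```text
time: 29.08
position: [0.5094, -0.3494, 0.392]
tool_rot: [-0.283, -3.126, -0.003]
ft_force: [0.4, -0.6, 0.4]
width: 0.0338
grasp_force: 0.0
```

Run:
```python
from h import *
s=ctrl.observe(); print(s["time"],s["position"],s["width"],s["ft_force"])
im=ctrl.grab_frame("wrist"); c=cal("wrist"); cv2.imwrite("pics/w7.png",im)
for d in ctrl.cut_out("bar","wrist")[:3]: print(d["p"],axis(d["region"],c,.033))
for l in("rod_mid","driver_mid"):
    for d in ctrl.place_of(l,"wrist")[:1]: print(l,towld(d["point"],c))
im=ctrl.grab_frame("scene"); c=cal("scene")
for d in ctrl.place_of("objective","scene")[:1]: print(towld(d["point"],c))
```

```text
29.075 [ 0.50943421 -0.3494067   0.39202179] 0.033798881940372144 [ 0.35938222 -0.61066664  0.36297647]
0.91 (array([ 0.50982636, -0.34966615]), (0.011569876223802567, 0.15115675330162048), np.float32(-10.506811))
0.88 (array([ 0.56778151, -0.14889956]), (0.14326851069927216, 0.009858356788754463), np.float32(66.8344))
0.81 (array([ 0.34588888, -0.49046886]), (0.10058902204036713, 0.01113499142229557), np.float32(23.459234))
rod_mid [ 0.51931988 -0.28686426  0.03721026]
driver_mid [ 0.49164479 -0.41149781  0.02977325]
[0.52373962 0.35279525 0.10598773]
```

View pics/w7.png

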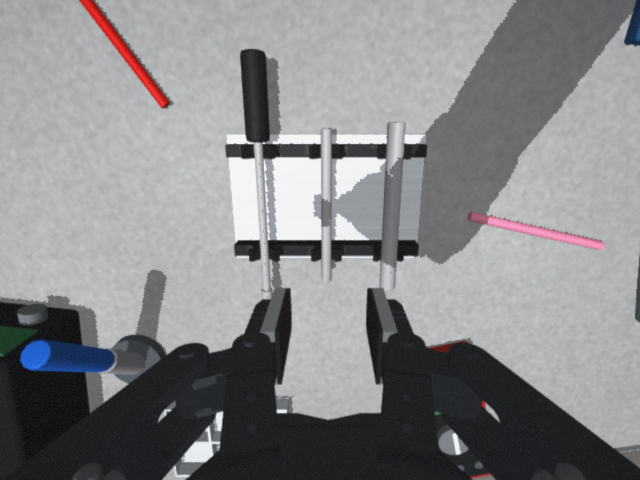

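The picture shows the bar back in its notch at (326,205), within 1 mm of where it started. The driver (262,210) and rod (393,210) are undisturbed and the gripper is clear. Handing in.

```bash
python3 -c "
from bench import ctrl
print(ctrl.sign_off())"
```

```text
the job is handed in; nothing more can be done
None
```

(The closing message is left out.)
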